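Tip the slide box and the ink pad flat

TASK

The blue slide box and the dark grey ink pad tin have been left standing on edge on the desk. With a fingertip, push each one over so that it lies flat on the desk on its base, labelled lid up, close to where it stood. Only push them, without pinching, lifting or carrying them, never let one fall onto its lid, and leave the other things on the desk as they are.

Things in the scene. Friction and masses are not known exactly. Their poses are not given: they have to be found in the camera images.
- slide_box: Closed blue slide box, 84 x 100 x 33 mm along its own x, y, z, 0.16 kg, lid fixed shut. Origin: centre of its base; own z points from the base out through the lid, which carries a large pale label (the base is plain). It starts loose on the desk standing on its 84 x 33 mm side, so 100 mm tall, with own z level and pointing any way; lying correctly, own z points up.
- slide_box_mid (a point): Middle of the slide box's volume (16.5 mm from the base along its own z); 50 mm above the desk at the start, 16.5 mm when it lies flat.
- ink_pad: Closed dark grey ink pad tin, 63 x 92 x 19 mm along its own x, y, z, 0.09 kg, lid fixed shut. Origin: centre of its base; own z points from the base out through the lid, which carries a red and white label (the base is plain). It starts loose on the desk standing on its 92 x 19 mm hinge side, so 63 mm tall, with own z level (to 0.05 rad) and pointing away from the robot or to either side; lying correctly, own z points up.
- ink_pad_mid (a point): Middle of the ink pad tin's volume (9.5 mm from the base along its own z); about 31 mm above the desk at the start, 9.5 mm when it lies flat.
- stapler: Black stapler, 33 x 124 x 41 mm, to the right in front of the tall microscope (fixed, about x 0.5 to 0.8, y -0.25 to -0.45, eyepieces reaching towards the robot; keep the arm clear of it); leave alone. Origin: centre of its underside.
- coverslip_box: Small black box with a clear lid, 29 x 29 x 15 mm, near the front edge of the desk; leave alone. Origin: centre of its underside.
- cup_blue: Sample cup with a blue lid, 46 mm across, 58 mm tall, standing behind the slide box; leave alone. Origin: centre of its underside.
- rubber_stamp: Rubber stamp with a wooden handle, 25 x 46 x 69 mm, standing behind the slide box; leave alone. Origin: centre of its underside.
- petri_dish: Clear petri dish, 60 mm across, 16 mm high, behind the slide box; leave alone. Origin: centre of its underside.

How it is judged:
By the outcome, as a careful person would: the job done as asked, in the order asked, and still so for the second after the job is handed in, with the robot touching nothing.
It also fails if it takes over 48 s, if anything falls off the work surface, if the arm or the gripper's body presses on something with over 40 N, if the wrist force passes 120 N, or if a joint passes its speed limit or range.

ROBOT

A 6-joint arm with a two-finger parallel gripper is mounted at the origin on a cart in front of the work surface, level with it; the furniture and walls round the work are solid. World frame = base frame: x ahead of the robot, y to its left, z up, the work surface at z = 0. Lengths are in m, angles in rad, forces in N, time in s.
With the tool pointing down it reaches from about 0.35 to 0.8 m from the base axis. Payload 7.3 kg.
Tool frame: the origin (TCP) lies midway between the tips of the shut fingers; the grasp point (between the pads) lies 19 mm behind it; z points along the fingers, y is the line along which they close (so a half turn about z gives the same grasp; the last joint's range is limited). The gripper opens to 85 mm and grips with 20 to 120 N. Pads are 22 mm wide; open, the fingers measure 114 mm over their backs; the gripper's body (76 mm by 85 mm) begins 54 mm behind the grasp point. The pads swing forward as they close: fully open they stand 13 mm farther back than shut.
Start: joints at [-1.45, 0.342, 1.524, -0, 1.275, -0.146], TCP at [0.138, -0.506, 0.231] pointing down, gripper open.
Joint ranges: [-2.53, 2.53], [-0.77, 2.02], [0.04, 2.7], [-1, 4.14], [0.28, 2.66], [-3.11, 3.11]. Speed limits (rad/s): [2.57, 2.57, 3.14, 3.14, 3.14, 3.14].

INTERFACE

Orientations are given as a unit quaternion [w, x, y, z].
In Python, from station import state, eyes, close_job gives the robot as it stands.
- The arm moves only by the shell command python3 -m crank 'ROWS' [FORCE]. ROWS is a JSON object of lists of equal length, an entry for each row: "gripper": the finger opening in m, from 0 to 0.0854; "slide": the shift along the tool's x, y, z in m, a list of three; "twist": the turn about the tool's z in degrees. In form: {"gripper": [gripper, ...], "slide": [[x, y, z], ...], "twist": [twist, ...]}. A call has 1 to 8 rows; each row shifts and turns the commanded pose from where the row before left it, along the tool's axes as they then stand; what a row does not reach is not made up. A row lasts 1/10 s, in which the tool goes at most 50 mm and 8.59 degrees, less where a joint would pass 70% of its speed; a pose out of reach is approached as far as the arm can. A call is refused whole if a number of a shift passes 0.05 or a number of a turn 8.59, either way. A call with a gripper value outside its range is refused whole. The fingers move at their own pace and stop on an object; FORCE is the grip in N (left out, the last holds). Time passes only in rows, so rows that do not move let the fingers close. It gives the time, the measured TCP pose, the force, the opening and the grip force at its end, in the units of the state.
- state(): the state, without advancing time (a new reading comes with each control period).
- eyes.capture(name): name is "side" or "top" or "wrist"; returns the picture (400x640x3 uint8, red, green, blue); there is no depth.
- eyes.camera_model(name): a dict with "intrinsics" (3x3 intrinsics, pixels), "extrinsics" (4x4, takes a point from camera to world coordinates). Camera axes: x right, y up, looking along -z (the intrinsics and any distortion apply to the point x, -y, -z); pixel columns grow to the right and rows downward; lengths in m; the calibration is good to about 2 mm. A picture is of the moment at which its call begins: read the wrist's pose just before it. camera_model takes no time and is no camera call; for the wrist camera it gives the pose at the moment of the call.
- close_job(): hands the job in; it is judged then, once.
The state is a dict: "t": time; "qpos": joint angles; "joint_velocities": joint speeds; "joint_efforts": joint torques, N m; "tool_pos": TCP position; "orientation": TCP orientation; "force": force on the tool from outside, world axes, zero at the start; "moment": the same for the moment, N m; "finger_gap": finger opening in m; "grip_force": force on a finger pad.
Only numpy, scipy, OpenCV 4.12 (cv2) and the standard library are available. Lean on these libraries where they do the work, as an engineer would, in place of code of your own. Each camera call takes 0.05 s, during which the arm holds its last target. There are 200 camera calls.

## Working session

There is one attempt and no reset: what is moved stays moved. The work goes in short steps, Python scripts to look and compute and a shell command to move; the robot and the scene stay as the last step left them, time stands still between calls to the robot, and variables do not carry over. Pictures are saved under pics/ and viewed, at most 10 in all, crops included, and the job is handed in when it is done.

```bash
mkdir -p pics; ls
python3 - <<'E'
from station import state, eyes
import cv2
s=state();print(s['t'],s['tool_pos'],s['orientation'],s['force'])
for n in("side","top"):
    im=eyes.capture(n);cv2.imwrite(f'pics/{n}0.png',im[:,:,::-1]);c=eyes.camera_model(n);print(n,c)
E
```

```text
pics
0.0 [ 0.13836733 -0.50600353  0.23059735] [-8.02684599e-04  9.91114467e-01  1.33009278e-01 -1.95466214e-06] [-0.02070669  0.45567565 -0.71935612]
side {'intrinsics': array([[390.96296736,   0.        , 313.80285036],
       [  0.        , 390.96296736, 198.81679078],
       [  0.        ,   0.        ,   1.        ]]), 'extrinsics': array([[-0.92877233,  0.19545229, -0.31492914,  0.29444584],
       [-0.36993983, -0.54142142,  0.75498833,  0.59623735],
       [-0.02294519,  0.8177171 ,  0.57516282,  0.60482349],
       [ 0.        ,  0.        ,  0.        ,  1.        ]])}
top {'intrinsics': array([[369.93204488,   0.        , 317.6558279 ],
       [  0.        , 369.93204488, 198.59117813],
       [  0.        ,   0.        ,   1.        ]]), 'extrinsics': array([[ 0.02871065,  0.99095062, -0.13112046,  0.4669114 ],
       [-0.99891111,  0.03326904,  0.03270722, -0.07598891],
       [ 0.03677349,  0.13003864,  0.99082676,  1.10993812],
       [ 0.        ,  0.        ,  0.        ,  1.        ]])}
```

View pics/top0.png

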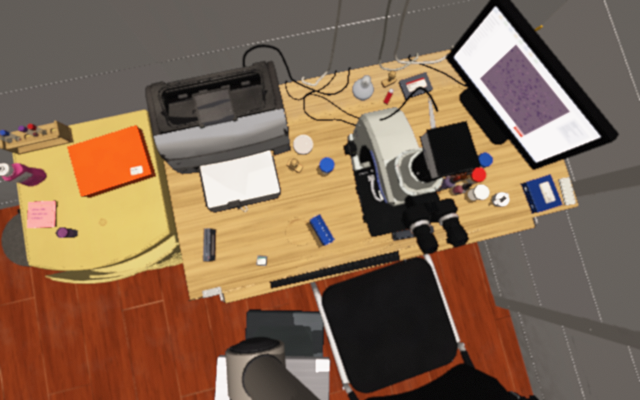

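View pics/side0.png

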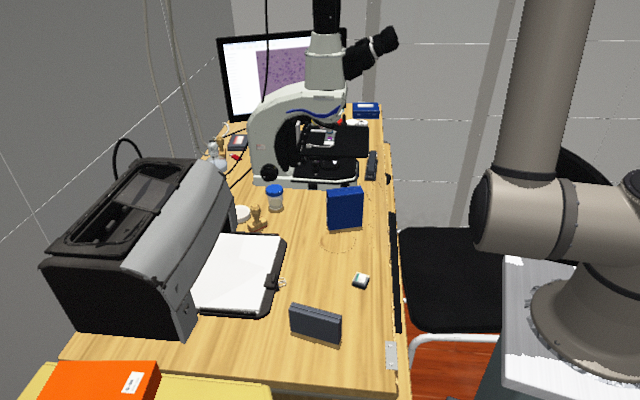

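The top view shows the slide box near pixel (321,230) and the tin near (209,244). In the side view they are near (345,208) and (315,325). I'll zoom in on both.

Run:
```python
import cv2,numpy as np
t=cv2.imread('pics/top0.png');s=cv2.imread('pics/side0.png')
f=lambda a,r,c,h,w:cv2.resize(a[r:r+h,c:c+w],(400,300),interpolation=cv2.INTER_CUBIC)
cv2.imwrite('pics/z0.png',np.vstack([np.hstack([f(t,205,285,60,80),f(t,215,175,60,80)]),np.hstack([f(s,175,305,60,80),f(s,295,275,60,80)])]))
```

```text
(no output)
```

View pics/z0.png

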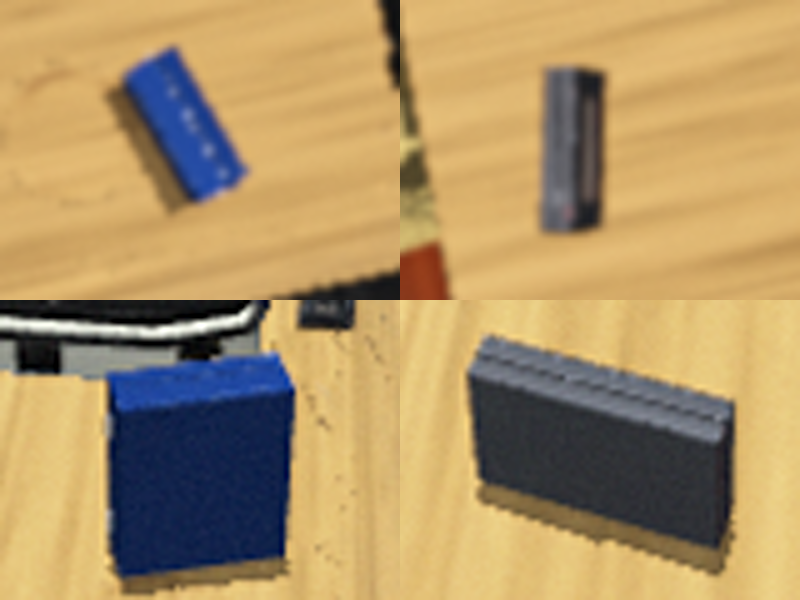

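The tin's plain base faces the side camera (+y), and the label sliver shows on its -y side. The slide box also shows a plain face towards the side camera. Next step: measure both.

```bash
cat > h.py <<'E'
import numpy as np,cv2
from station import state,eyes
def ray(n,uv,z,M=None):
    c=M or eyes.camera_model(n);K=c['intrinsics'];E=c['extrinsics']
    d=E[:3,:3]@np.array([(uv[0]-K[0,2])/K[0,0],-(uv[1]-K[1,2])/K[1,1],-1]);o=E[:3,3]
    return o+d*(z-o[2])/d[2]
def proj(n,p):
    c=eyes.camera_model(n);K=c['intrinsics'];E=c['extrinsics']
    q=E[:3,:3].T@(np.array(p)-E[:3,3]);return K[0,0]*q[0]/-q[2]+K[0,2],K[1,1]*-q[1]/-q[2]+K[1,2]
E
cat > m.py <<'E'
from h import *
t=cv2.imread('pics/top0.png');s=cv2.imread('pics/side0.png')
def blob(im,m,roi):
    k=np.zeros(im.shape[:2],np.uint8);r,c,h,w=roi;k[r:r+h,c:c+w]=m[r:r+h,c:c+w]
    cs,_=cv2.findContours(k,0,2);return max(cs,key=cv2.contourArea)
def blue(im):
    i=im.astype(int);return ((i[...,0]>i[...,2]+30)).astype(np.uint8)
def grey(im):
    i=im.astype(int);return ((abs(i[...,0]-i[...,2])<40)&(i.sum(2)<420)&(i[...,2]<i[...,0]+15)).astype(np.uint8)
for nm,f,rt,rs,h in(("slide",blue,(205,285,60,80),(175,305,60,80),.1),("tin",grey,(222,195,45,30),(295,275,60,80),.063)):
    c=blob(t,f(t),rt);b=cv2.boxPoints(cv2.minAreaRect(c));print(nm,'top',b.round(1).tolist())
    for p in b:print('  z=h',ray('top',p+0.5,h)[:2].round(3))
    c=blob(s,f(s),rs);a=cv2.approxPolyDP(c,2.5,True)[:,0];print(' side',a.tolist())
    for p in a:print('  ',p,'z0',ray('side',p+.5,0)[:2].round(3),'zh',ray('side',p+.5,h)[:2].round(3))
i=t
for p in((209,228),(262,260),(327,165),(294,165),(303,144)):print(p,ray('top',p,0.02)[:2].round(3))
print(eyes.camera_model('wrist'))
E
python3 m.py
```

```text
slide top [[308.8999938964844, 219.8000030517578], [319.20001220703125, 213.89999389648438], [333.79998779296875, 239.39999389648438], [323.5, 245.3000030517578]]
  z=h [ 0.54  -0.088]
  z=h [ 0.557 -0.116]
  z=h [ 0.489 -0.158]
  z=h [ 0.472 -0.13 ]
 side [[360, 186], [326, 189], [329, 229], [361, 225], [363, 192]]
   [360 186] z0 [ 0.525 -0.298] zh [ 0.487 -0.15 ]
   [326 189] z0 [ 0.609 -0.252] zh [ 0.557 -0.111]
   [329 229] z0 [ 0.542 -0.091] zh [0.501 0.023]
   [361 225] z0 [ 0.474 -0.132] zh [ 0.444 -0.012]
   [363 192] z0 [ 0.509 -0.272] zh [ 0.473 -0.128]
tin top [[203.10000610351562, 260.0], [204.39999389648438, 228.8000030517578], [214.1999969482422, 229.1999969482422], [212.89999389648438, 260.3999938964844]]
  z=h [0.422 0.2  ]
  z=h [0.508 0.202]
  z=h [0.508 0.175]
  z=h [0.422 0.173]
 side [[291, 304], [292, 331], [338, 344], [341, 316]]
   [291 304] z0 [0.534 0.149] zh [0.509 0.196]
   [292 331] z0 [0.507 0.205] zh [0.485 0.246]
   [338 344] z0 [0.42  0.201] zh [0.407 0.242]
   [341 316] z0 [0.434 0.142] zh [0.42  0.189]
(209, 228) [0.514 0.202]
(262, 260) [0.427 0.044]
(327, 165) [ 0.714 -0.137]
(294, 165) [ 0.71  -0.038]
(303, 144) [ 0.776 -0.063]
{'intrinsics': array([[290.4341987 ,   0.        , 316.32017423],
       [  0.        , 290.4341987 , 202.19588987],
       [  0.        ,   0.        ,   1.        ]]), 'extrinsics': array([[ 0.26391928,  0.92583658,  0.27050555,  0.2079107 ],
       [-0.96454335,  0.25380908,  0.07236767, -0.48692288],
       [-0.00165613, -0.28001355,  0.95999462,  0.37320197],
       [ 0.        ,  0.        ,  0.        ,  1.        ]])}
```

Side-camera base points and the top-camera points agree on both objects within about 3 mm, with the right sizes. 
- **Slide box:** centre (0.515,-0.123). Its base faces (-0.525,0.85), so I push that way from the -y side.
- **Tin:** near (0.465,0.19). I push it towards +y from its -y side.

I'll move around the microscope first.

```bash
python3 -c "
from h import *
for p in((425,250),(405,210),(357,190),(372,235)):print([ray('top',p,z)[:2].round(3).tolist() for z in(.1,.2,.35)])"
python3 -m crank '{"gripper":[0,0,0,0,0,0,0,0],"slide":[[0.03,-0.035,-0.008],[0.035,-0.035,-0.008],[0.035,-0.035,-0.008],[0.035,-0.035,-0.008],[0.035,-0.035,0],[0.035,-0.035,0],[0.035,-0.035,0],[0.035,-0.035,0]],"twist":[0,0,0,0,-4,-4,-4,-4]}'
```

```text
[[0.469, -0.407], [0.468, -0.374], [0.468, -0.325]]
[[0.577, -0.352], [0.566, -0.325], [0.55, -0.284]]
[[0.628, -0.218], [0.612, -0.204], [0.588, -0.183]]
[[0.505, -0.261], [0.501, -0.243], [0.496, -0.215]]
t: 0.9
tool_pos: [0.3112, -0.1536, 0.2631]
orientation: [0.0, 0.963, 0.271, 0.0]
force: [1.5, -1.0, 0.5]
finger_gap: 0.0002
grip_force: 0.0
```

```bash
python3 -m crank '{"gripper":[0,0,0,0,0,0],"slide":[[0.038,0.026,0],[0.038,0.026,0],[0.038,0.026,0],[0.038,0.026,0],[0.038,0.026,0],[0,0,0]],"twist":[0,0,0,0,0,0]}'
python3 - <<'E'
from h import *
cv2.imwrite('pics/w1.png',eyes.capture('wrist')[:,:,::-1]);print(state()['tool_pos'])
E
```

```text
t: 1.5
tool_pos: [0.5446, -0.1677, 0.2604]
orientation: [-0.001, 0.963, 0.271, -0.001]
force: [0.0, -0.7, -0.8]
finger_gap: 0.0002
grip_force: 0.0
[ 0.54220924 -0.16752516  0.26089673]
```

View pics/w1.png

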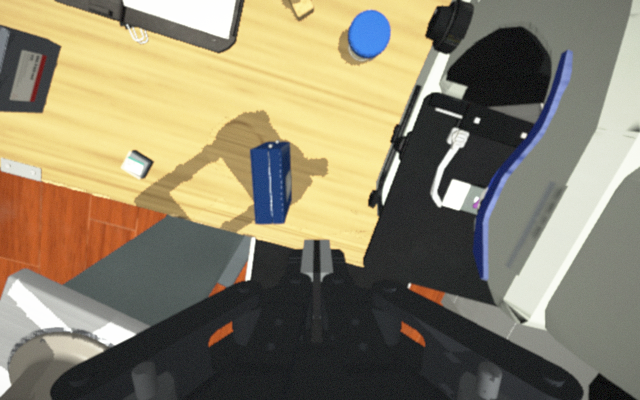

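The picture confirms it: the slide box at (270,185) shows its label on the right, finger side. The tin's red and white label at (30,75) also faces right (-y). The fingertip at (316,250) is clear of the microscope stage. I'll descend.

```bash
python3 -m crank '{"gripper":[0,0,0,0,0,0],"slide":[[0,0,0.04],[0,0,0.04],[0,0,0.04],[0,0,0.035],[0,0,0.018],[0,0,0]],"twist":[0,0,0,0,0,0]}'
python3 -m crank '{"gripper":[0,0,0,0,0,0,0,0],"slide":[[0,-0.006,0],[0,-0.005,0],[0,-0.005,0],[0,-0.005,0],[0,-0.005,0],[0,-0.005,0],[0,-0.005,0],[0,-0.005,0]],"twist":[0,0,0,0,0,0,0,0]}'
```

```text
t: 2.15
tool_pos: [0.538, -0.1671, 0.0879]
orientation: [-0.002, 0.963, 0.269, -0.002]
force: [-0.7, -0.2, -0.9]
finger_gap: -0.0
grip_force: 0.0
t: 2.95
tool_pos: [0.5193, -0.1325, 0.0902]
orientation: [0.0, 0.963, 0.27, -0.0]
force: [0.5, 0.2, 0.0]
finger_gap: 0.0
grip_force: 0.1
```

Run:
```python
from h import *
s=eyes.capture('side');w=eyes.capture('wrist')
f=lambda a,r,c,h,w:cv2.resize(a[r:r+h,c:c+w,::-1],(400,300),interpolation=cv2.INTER_CUBIC)
cv2.imwrite('pics/a2.png',np.hstack([f(s,130,265,120,160),f(w,50,160,225,300)]))
```

```text
(no output)
```

View pics/a2.png

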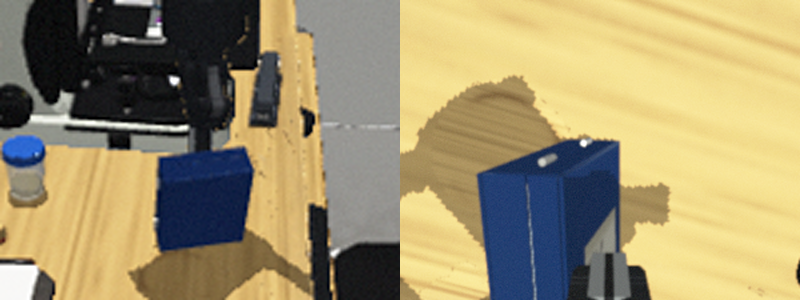

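The finger is against the label, and the box leans towards the side camera with its foot edge in place. I'll keep pushing.

```bash
python3 -m crank '{"gripper":[0,0,0,0,0,0,0,0],"slide":[[0,-0.005,0],[0,-0.005,0],[0,-0.005,0],[0,-0.005,0],[0,-0.005,0],[0,-0.004,0],[0,-0.002,0],[0,0,0]],"twist":[0,0,0,0,0,0,0,0]}'
python3 - <<'E'
from h import *
s=eyes.capture('side');w=eyes.capture('top')
f=lambda a,r,c,h,w:cv2.resize(a[r:r+h,c:c+w,::-1],(400,300),interpolation=cv2.INTER_CUBIC)
cv2.imwrite('pics/a3.png',np.hstack([f(s,130,265,120,160),f(w,180,260,90,120)]))
E
```

```text
t: 3.85
tool_pos: [0.5033, -0.1061, 0.0903]
orientation: [0.0, 0.963, 0.27, -0.0]
force: [0.3, 0.3, -1.2]
finger_gap: -0.0003
grip_force: 0.0
```

View pics/a3.png

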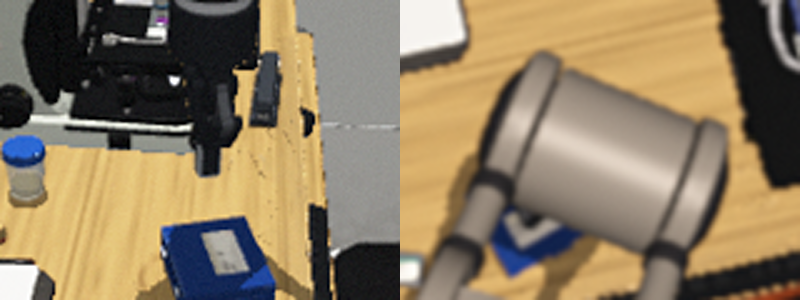

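The slide box lies flat with its label up. On to the tin: lift, straighten, and move to its label side.

```bash
python3 -m crank '{"gripper":[0,0,0,0],"slide":[[0,0,-0.03],[0,0,-0.03],[0,0,-0.03],[0,0,-0.03]],"twist":[7.9,7.9,7.8,7.8]}'
python3 -m crank '{"gripper":[0,0,0,0,0,0,0,0],"slide":[[-0.006,-0.035,0],[-0.006,-0.04,0],[-0.006,-0.04,0],[-0.006,-0.04,0],[-0.006,-0.04,0],[-0.006,-0.03,0],[-0.002,-0.01,0],[0,0,0]],"twist":[0,0,0,0,0,0,0,0]}'
python3 - <<'E'
from h import *
print(state()['tool_pos'],state()['orientation'])
s=eyes.capture('side');w=eyes.capture('wrist')
f=lambda a,r,c,h,w:cv2.resize(a[r:r+h,c:c+w,::-1],(400,300),interpolation=cv2.INTER_CUBIC)
cv2.imwrite('pics/a4.png',np.hstack([f(s,160,200,225,300),f(w,0,53,400,533)]))
for y in(.181,.2):print(proj('wrist',(.42,y,.063)),proj('wrist',(.508,y,.063)))
E
```

```text
t: 4.35
tool_pos: [0.5034, -0.1065, 0.2114]
orientation: [0.0, 1.0, -0.004, 0.0]
force: [1.0, -0.2, -1.3]
finger_gap: -0.0001
grip_force: 0.0
t: 5.15
tool_pos: [0.4658, 0.1295, 0.2102]
orientation: [0.0, 1.0, 0.0, 0.0]
force: [0.3, -0.0, 1.0]
finger_gap: -0.0004
grip_force: 0.0
[0.4657592  0.1294746  0.21022306] [1.37644903e-04 9.99999977e-01 1.50461340e-04 6.29297318e-05]
(np.float64(267.32583438778755), np.float64(232.46215545214127)) (np.float64(262.94578996122317), np.float64(149.44676801168671))
(np.float64(249.59564792468126), np.float64(232.49387584677612)) (np.float64(243.6903812053901), np.float64(149.48313391085108))
```

View pics/a4.png

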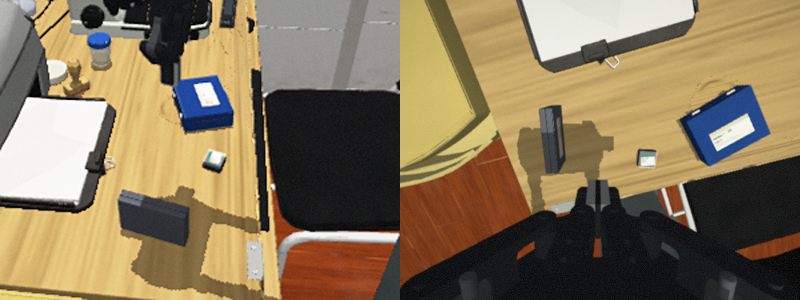

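The slide box is still flat, and the coverslip box, cup and stamp are untouched. The finger is on the tin's label side. The desk's left edge looks close to where the tin will land, from about full pixel (206,227) to (173,140), so I'll check it.

Run:
```python
from h import *
w=eyes.capture('wrist').astype(int)
for v in(130,150,170,190,210,230,245):
    r=w[v];print(v,[ (u,ray('wrist',(u,v),0)[:2].round(3).tolist()) for u in range(140,240) if abs(r[u+1]-r[u-1]).sum()>90])
t=cv2.imread('pics/top0.png').astype(int)
for v in(225,240,255,262):
    print(v,[(u,ray('top',(u,v),0)[:2].round(3).tolist()) for u in range(165,203) if abs(t[v,u+1]-t[v,u-1]).sum()>90])
```

```text
130 [(140, [0.525, 0.336]), (144, [0.525, 0.331]), (165, [0.525, 0.306]), (166, [0.525, 0.305])]
150 [(151, [0.501, 0.327]), (152, [0.501, 0.326]), (171, [0.501, 0.303]), (172, [0.501, 0.301]), (236, [0.501, 0.225]), (237, [0.501, 0.223])]
170 [(152, [0.477, 0.329]), (153, [0.477, 0.328]), (154, [0.477, 0.327]), (213, [0.477, 0.255]), (214, [0.477, 0.253]), (226, [0.477, 0.239]), (227, [0.477, 0.238]), (239, [0.477, 0.223])]
190 [(173, [0.452, 0.307]), (174, [0.452, 0.306]), (175, [0.452, 0.305]), (188, [0.452, 0.289]), (189, [0.452, 0.287]), (190, [0.452, 0.286]), (209, [0.452, 0.262]), (210, [0.452, 0.261])]
210 [(149, [0.426, 0.342]), (150, [0.426, 0.34]), (197, [0.425, 0.28]), (198, [0.425, 0.279]), (211, [0.425, 0.263]), (212, [0.425, 0.261])]
230 [(205, [0.398, 0.273]), (206, [0.398, 0.272]), (221, [0.398, 0.252]), (222, [0.398, 0.251])]
245 [(211, [0.377, 0.268]), (212, [0.377, 0.266]), (224, [0.377, 0.25]), (225, [0.377, 0.249])]
225 [(166, [0.52, 0.333]), (167, [0.52, 0.33]), (168, [0.52, 0.328]), (169, [0.52, 0.325]), (175, [0.521, 0.307]), (176, [0.521, 0.304])]
240 [(165, [0.476, 0.333]), (166, [0.476, 0.33]), (167, [0.476, 0.327]), (174, [0.477, 0.307]), (175, [0.477, 0.304]), (176, [0.477, 0.301]), (178, [0.477, 0.295]), (179, [0.477, 0.292]), (202, [0.479, 0.225])]
255 [(165, [0.432, 0.329]), (166, [0.433, 0.326]), (167, [0.433, 0.323]), (168, [0.433, 0.32]), (171, [0.433, 0.312]), (172, [0.433, 0.309]), (202, [0.435, 0.222])]
262 []
```

The desk edge runs from y≈0.28 (x 0.425) to y≈0.30 (x 0.50). The tin should land out to y≈0.265, so it fits, and I'll push slowly near its top edge.

```bash
python3 -m crank '{"gripper":[0,0,0,0,0,0],"slide":[[0,0,0.04],[0,0,0.04],[0,0,0.04],[0,0,0.025],[0,0,0.01],[0,0,0]],"twist":[0,0,0,0,0,0]}'
python3 -m crank '{"gripper":[0,0,0,0,0,0,0,0],"slide":[[0,-0.01,0],[0,-0.01,0],[0,-0.006,0],[0,-0.004,0],[0,-0.003,0],[0,-0.003,0],[0,-0.003,0],[0,-0.003,0]],"twist":[0,0,0,0,0,0,0,0]}'
python3 -m crank '{"gripper":[0,0,0,0,0,0,0,0],"slide":[[0,-0.002,0],[0,-0.002,0],[0,-0.002,0],[0,-0.002,0],[0,-0.002,0],[0,-0.002,0],[0,-0.002,0],[0,0,0]],"twist":[0,0,0,0,0,0,0,0]}'
python3 - <<'E'
from h import *
s=eyes.capture('side');w=eyes.capture('wrist')
f=lambda a,r,c,h,w:cv2.resize(a[r:r+h,c:c+w,::-1],(400,300),interpolation=cv2.INTER_CUBIC)
cv2.imwrite('pics/a5.png',np.hstack([f(s,265,245,120,160),f(w,0,53,400,533)]))
E
```

```text
t: 5.9
tool_pos: [0.4657, 0.1277, 0.0543]
orientation: [0.0, 1.0, -0.002, -0.001]
force: [-0.2, -0.4, 0.6]
finger_gap: 0.0001
grip_force: 0.0
t: 6.7
tool_pos: [0.466, 0.1709, 0.0552]
orientation: [0.0, 1.0, -0.001, -0.0]
force: [0.1, 0.3, 0.1]
finger_gap: -0.0002
grip_force: 0.0
t: 7.5
tool_pos: [0.466, 0.185, 0.0552]
orientation: [0.0, 1.0, -0.001, 0.0]
force: [-0.3, -0.1, 0.4]
finger_gap: 0.0002
grip_force: 0.0
```

View pics/a5.png

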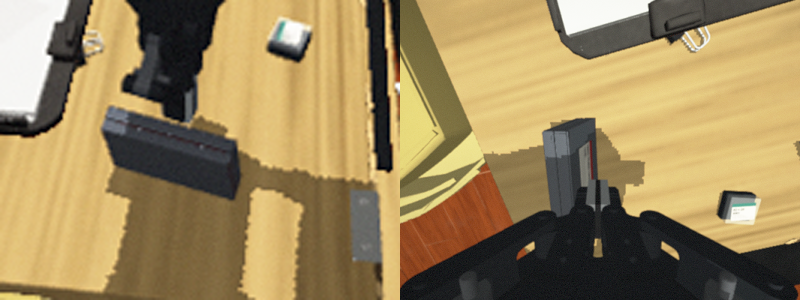

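The finger is on the label and the tin has just begun to lean towards +y. I'll continue slowly.

```bash
python3 -m crank '{"gripper":[0,0,0,0,0,0,0,0],"slide":[[0,-0.002,0],[0,-0.002,0],[0,-0.002,0],[0,-0.002,0],[0,-0.002,0],[0,-0.001,0],[0,-0.001,0],[0,0,0]],"twist":[0,0,0,0,0,0,0,0]}'
python3 - <<'E'
from h import *
s=eyes.capture('side');w=eyes.capture('wrist')
f=lambda a,r,c,h,w:cv2.resize(a[r:r+h,c:c+w,::-1],(400,300),interpolation=cv2.INTER_CUBIC)
cv2.imwrite('pics/a6.png',np.hstack([f(s,265,245,120,160),f(w,0,53,400,533)]))
E
```

```text
t: 8.4
tool_pos: [0.466, 0.1968, 0.0552]
orientation: [0.0, 1.0, -0.001, -0.0]
force: [0.9, 0.4, -1.0]
finger_gap: -0.0002
grip_force: 0.0
```

View pics/a6.png

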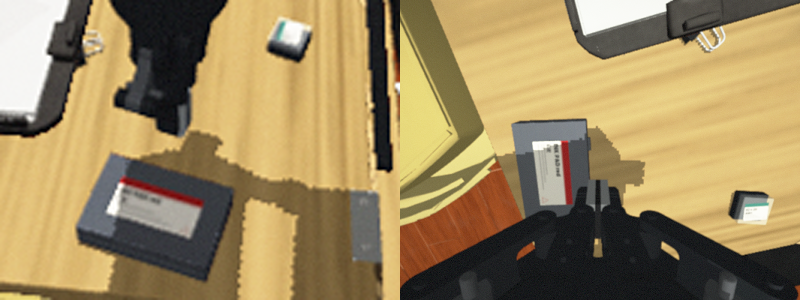

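The tin lies flat with its label up, its front left corner close to the desk edge. I'll lift clear and check the overhang.

```bash
python3 -m crank '{"gripper":[0,0,0,0,0,0,0],"slide":[[0,0.01,-0.02],[0,0.02,-0.035],[-0.01,0.03,-0.035],[-0.01,0.03,-0.035],[-0.01,0.03,-0.03],[0,0,0],[0,0,0]],"twist":[0,0,0,0,0,0,0]}'
python3 - <<'E'
from h import *
s=eyes.capture('side');w=eyes.capture('top')
f=lambda a,r,c,h,w:cv2.resize(a[r:r+h,c:c+w,::-1],(400,300),interpolation=cv2.INTER_CUBIC)
cv2.imwrite('pics/a7.png',np.hstack([f(s,175,220,210,280),f(w,200,160,90,120)]))
i=s.astype(int);m=((abs(i[...,0]-i[...,2])<45)&(i.sum(2)<420)&(i[...,2]>i[...,0]-12)).astype(np.uint8)
k=np.zeros_like(m);k[320:385,270:345]=m[320:385,270:345]
c=max(cv2.findContours(k,0,2)[0],key=cv2.contourArea)
for p in cv2.approxPolyDP(cv2.convexHull(c),2.5,True)[:,0]:print(p,ray('side',p+.5,0)[:2].round(3),ray('side',p+.5,.019)[:2].round(3))
E
```

```text
t: 9.2
tool_pos: [0.4359, 0.0764, 0.2108]
orientation: [-0.0, 1.0, -0.002, 0.001]
force: [0.5, -0.6, -0.4]
finger_gap: -0.0003
grip_force: 0.0
[289 327] [0.516 0.199] [0.509 0.211]
[337 340] [0.425 0.194] [0.42  0.206]
[327 376] [0.418 0.263] [0.414 0.274]
[277 360] [0.507 0.267] [0.5   0.277]
[276 354] [0.514 0.257] [0.507 0.268]
```

View pics/a7.png

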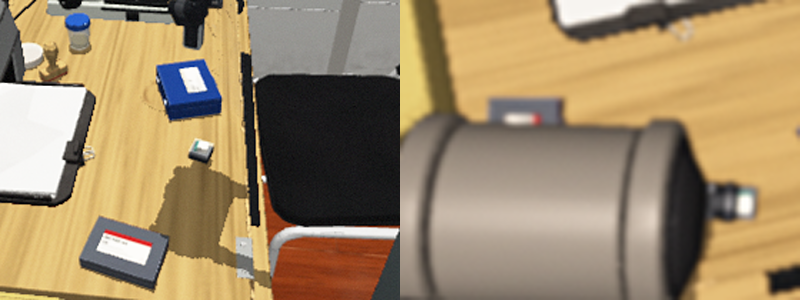

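Both boxes lie flat with labels up. The tin spans y 0.20 to 0.265, fully on the desk. The other things are where they were and the arm is clear.

```bash
python3 -c "
from station import close_job
print(close_job())"
```

```text
the job is handed in; nothing more can be done
None
```

I pushed both the slide box and the ink pad tin over with the fingertip; they lie flat, label up, close to where they stood, with the other things on the desk untouched, and the job is handed in at about 9.3 s.

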